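# Lock a squared row of tile bundles in the jig

### The job

In the wooden jig, press the spring plate down behind the wooden block so that its two catch teeth sink, keep it down while you push the block forward over the teeth until it is fully past them and both tile bundles are tight against the end stop, then let go so that the teeth spring up behind the block and lock it. Use only the fingertips: pick nothing up, and leave the other things on the table alone.

Things in the scene. Friction and masses are not known exactly. Their poses are not given: they have to be found in the camera images.
- jig: Fixed wooden jig, an open channel 304 mm long (x -158 to 146), 150 mm wide. Origin at the table top, mid-width; x along the channel in the push direction, from spring plate to end stop; z up. Walls 44 mm high, inner faces y = +-66. Block and bundles lie 34 mm up, on two 8 mm steel runners (y = +-37, x -158 to 30), then a wooden deck. End stop 64 mm high, face at x = 132.
- plate (a joint): Travel of the spring plate, m: 0 up, grows as pressed straight down, 0.012 = bottom. Spring 3 N at first, about 8 N at the bottom; it rises by itself. The teeth are below the runners beyond 6 mm; 9 to 10 mm is a good depth. A fingertip may slide along the plate while pressing it.
- plate_press (a point): Point on top of the aluminium plate, on its centre line at jig x = -120 mm, behind the block; moves with the plate. The plate is 60 mm wide (between the runners, 66 mm of free width there), jig x -155 to 26, its top 32 mm above the table when up; ridged near its rear end.
- teeth (a point): Top centre between the plate's two steel catch teeth, jig x = -4 mm. Each is 12 mm long (jig x -10 to 2), 13 mm wide, at jig y = +-51, outside the runners, and stands 6 mm above them (40 mm above the table) when the plate is up, stopping the block. Between the teeth the channel's middle is clear for the fingers.
- stop_face (a point): Foot of the end stop's face at deck height, jig x = 132 mm, middle of the channel.
- push_block: Loose plain wooden block 58 x 125 x 30 mm (x along the channel, y across), about 0.13 kg, lying across the runners behind the teeth; origin at the centre of its underside, rear face 29 mm behind it. With the bundles tight against the stop its origin is at jig x = 35 mm, its rear face 4 mm past the teeth.
- bundle_a: Loose banded bundle of tiles, 72 mm along the channel (its own y axis), 49 mm wide, 34 mm high; solid core 68 x 46 mm; about 0.15 kg. On the deck ahead of the block, in the jig's +y half; origin at the centre of its underside. Tight against the stop its origin is at jig x = 98 mm.
- bundle_b: The same kind of bundle, in the jig's -y half.
- lot_stamp: Loose wooden stamp with a turned handle, 26 x 52 x 73 mm, standing outside the jig's +y wall. Not to be disturbed.
- lot_marker: Loose marker pen, 135 mm long, 16 mm thick, lying outside the jig's -y wall. Not to be disturbed.
- battery: Loose round battery, 15 mm across, 50 mm tall, standing outside the jig's -y wall. Not to be disturbed.
- masking_roll: Loose roll of masking tape lying flat, 104 mm across, 25 mm high, right of the jig. Not to be disturbed.
- wind_timer: Loose white wind-up timer 54 x 60 x 66 mm, right of the jig. Not to be disturbed.
Things that resemble listed ones, but are neither listed nor needed, are in the scene too. Leave any blue or pink look-alike of the bundle_b alone.

How it is judged:
By the outcome, as a careful person would: the job done as asked, in the order asked, and still so for the second after the job is handed in, with the robot touching nothing.
It also fails if it takes over 38 s, if anything falls off the work surface, if the arm or the gripper's body presses on something with over 40 N, if the wrist force passes 120 N, or if a joint passes its speed limit or range.

### The arm

A 7-joint arm with a two-finger parallel gripper is mounted at the origin on a cart in front of the work surface, level with it; the furniture and walls round the work are solid. World frame = base frame: x ahead of the robot, y to its left, z up, the work surface at z = 0. Lengths are in m, angles in rad, forces in N, time in s.
With the tool pointing down it reaches from about 0.35 to 0.9 m from the base axis. Payload 8.1 kg.
Tool frame: the origin (TCP) lies on the centre line of the jaws, within the pads' length; the fingertips stand arm.tips_ahead ahead of it and the grasp point (between the pads) lies 8 mm behind it (arm.tips_ahead is the distance from the TCP to the fingertips, in m); z points along the fingers, y is the direction in which the jaws open and shut (so a half turn about z gives the same grasp; the last joint's range is limited). The gripper opens to 92 mm and grips with 3 to 60 N. Pads are 19 mm wide; open, the fingers measure 130 mm over their backs; the gripper's body (75 mm by 190 mm) begins 47 mm behind the grasp point.
Start: joints at [-1.216, 0.434, 0.025, 1.573, -0.012, 1.134, -0.075], TCP at [0.276, 0.561, 0.238] pointing down, gripper open.
Joint ranges: [-2.62, 2.62], [-0.44, 2.09], [-1.27, 1.32], [0.08, 2.57], [-1.32, 4.46], [0.12, 2], [-2.74, 2.74]. Speed limits (rad/s): [2.22, 2.22, 3.01, 3.01, 3.14, 3.14, 3.14].

### API

Orientations are given as a rotation vector (axis times angle).
In Python, from cell import arm gives the robot as it stands. The module is installed in compiled form; this text tells all that it offers.
- The arm moves only by the tool jog_arm, never from a script. Its argument "moves" is a list of rows, each an object with "twist": the turn, a rotation vector about the tool's x, y, z in units of 10 degrees (1.0 is 10 degrees), a list of three; "xyz": the shift along the tool's x, y, z in units of 60 mm (1.0 is 60 mm), a list of three; "grip": the closure, from -1 (fully open) to 1 (shut). A call has 1 to 5 rows; each row is the pose to reach, as a shift and turn from the pose commanded when the call began, along the tool's axes at that moment; what a row does not reach only later rows make up. A row lasts 1/8 s, in which the tool goes at most 62.5 mm and 10.7 degrees, less where a joint would pass 70% of its speed; a pose out of reach is approached as far as the arm can. A call with a gripper value outside its range is refused whole. The fingers move at their own pace and stop on an object; "force" is the grip in N (left out, the last holds). Time passes only in rows, so rows that repeat a pose let the fingers close. It gives the time, the measured TCP pose, the force and the opening at its end, in the units of the state.
- arm.observe(): the state, without advancing time (a new reading comes with each control period).
- arm.get_image(name): name is "side" or "top"; returns the picture (384x512x3 uint8, blue, green, red); there is no depth.
- arm.camera_params(name): a dict with "mtx" (3x3 intrinsics, pixels), "k1" (the pictures are not rectified: a ray, as slopes to the right and down, at radius r is drawn at 1 + k1 r^2 times it, then the intrinsics apply), "T" (4x4, takes a point from camera to world coordinates). Camera axes: x right, y down, z forward; pixel columns grow to the right and rows downward; lengths in m; the calibration is good to about 2 mm. A picture is of the moment at which its call begins. camera_params takes no time and is no camera call.
- arm.sign_off(): hands the job in, once; it reports no verdict.
The state is a dict: "clock": time; "joints": joint angles; "dq": joint speeds; "joint_efforts": joint torques, N m; "position": TCP position; "ee_rot": TCP orientation; "force": force on the tool from outside, world axes, zero at the start; "ft_torque": the same for the moment, N m; "width": opening from 0.0 (shut) to 1.0 (fully open).
Only numpy, scipy, OpenCV 4.12 (cv2) and the standard library are available. Lean on these libraries where they do the work, as an engineer would, in place of code of your own. Each camera call takes 0.05 s, during which the arm holds its last target. There are 200 camera calls.

## Working session

There is one attempt and no reset: what is moved stays moved. The work goes in short steps, Python scripts to look and compute and a tool call to move; the robot and the scene stay as the last step left them, time stands still between calls to the robot, and variables do not carry over. Pictures are saved under pics/ and viewed, about 8 in all and at most 12, crops included, and the job is handed in when it is done.

Besides the shell and the picture viewer there is one more tool, called after ">>>" as name(argument=value, ...), one argument or row to a line, values as JSON. jog_arm: Moves the arm, as the interface text tells. Its arguments: {"type":"object","properties":{"moves":{"type":"array","items":{"type":"object","properties":{"twist":{"type":"array","items":{"type":"number"}},"xyz":{"type":"array","items":{"type":"number"}},"grip":{"type":"number"}}}},"force":{"type":"number"}},"required":["moves"]}

```bash
mkdir -p pics
python3 - <<'E'
from cell import arm
import cv2,numpy as np
o=arm.observe();print(o['clock'],o['position'],o['ee_rot'],o['width'],arm.tips_ahead)
for n in('side','top'):
    cv2.imwrite(f'pics/{n}0.png',arm.get_image(n)); p=arm.camera_params(n);print(n,np.round(p['mtx'],1).tolist(),p['k1'],np.round(p['T'],3).tolist())
E
```

```text
0.0 [0.27604202 0.56017262 0.23694939] [-7.12853947e-01 -3.05940011e+00  2.50132095e-03] 0.9983371430064435 0.011
side [[363.9, 0.0, 253.5], [0.0, 363.9, 194.5], [0.0, 0.0, 1.0]] -0.049207436350524804 [[-0.998, 0.046, -0.038, 0.568], [0.055, 0.455, -0.889, 0.769], [-0.024, -0.889, -0.457, 0.469], [0.0, 0.0, 0.0, 1.0]]
top [[462.3, 0.0, 250.7], [0.0, 462.3, 198.0], [0.0, 0.0, 1.0]] -0.10179029043285087 [[0.017, -0.996, 0.093, 0.415], [-1.0, -0.015, 0.017, -0.08], [-0.015, -0.093, -0.996, 1.29], [0.0, 0.0, 0.0, 1.0]]
```

View pics/top0.png

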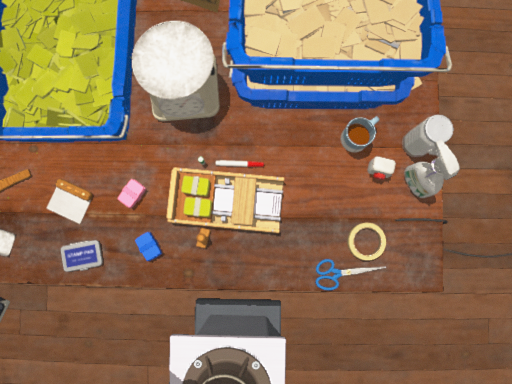

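View pics/side0.png

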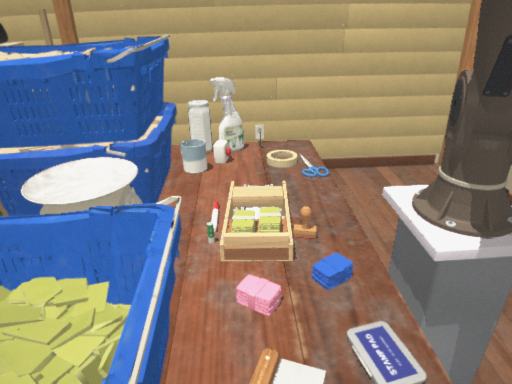

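Run:
```python
import cv2,numpy as np
a=cv2.imread('pics/top0.png')[145:260,150:300]; b=cv2.imread('pics/side0.png')[170:275,195:335]
cv2.imwrite('pics/c0.png',np.vstack([cv2.resize(a,(450,345),interpolation=2),cv2.resize(b,(450,338)) [:255]]))
cv2.imwrite('pics/c1.png',cv2.resize(a,(780,598),interpolation=2))
cv2.imwrite('pics/c2.png',cv2.resize(b,(780,585),interpolation=2))
```

```text
(no output)
```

View pics/c1.png

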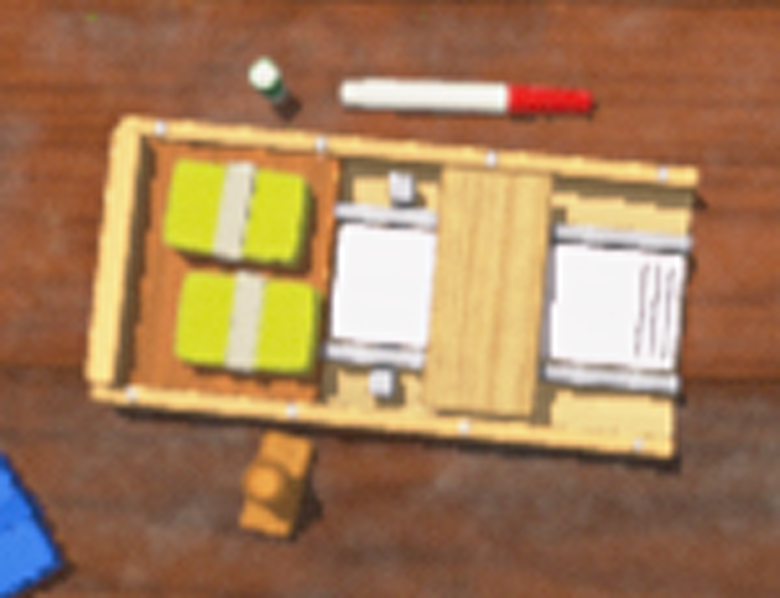

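View pics/c2.png

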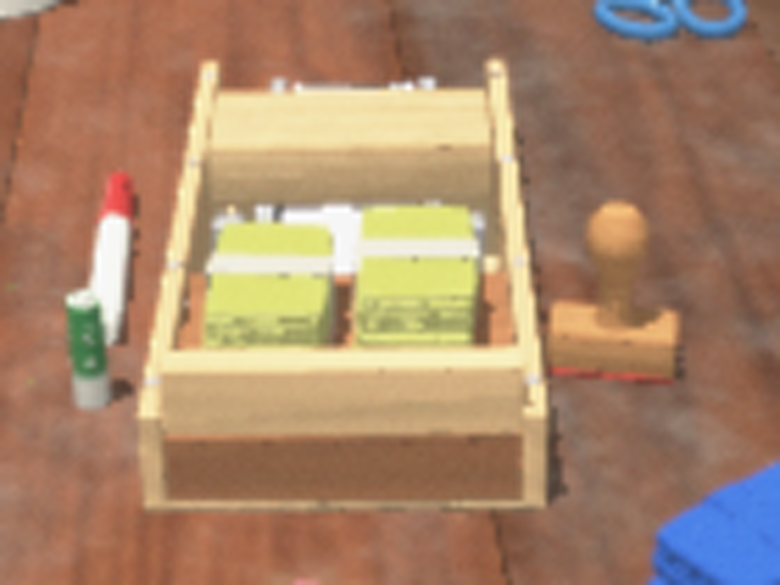

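Top view: green bundles at (195,185) and (198,207) against the stop at left. The block is at (244,201), the teeth at (227,181) and (223,218), the white plate shows at (222,200) and (268,204), and the push direction is image left. In the side view the block is at the back of the jig and the stop is at the front. Look-alikes: pink bundle (132,193) and blue bundle (148,246), both outside the jig. For the block, the deck and wall ends are also wood, but the separate piece spanning the channel at (244,201) is the one that matches.

```bash
cat > h.py <<'E'
from cell import arm
import numpy as np,cv2
def ray(n,uv):
    p=arm.camera_params(n);K=np.array(p['mtx']);T=np.array(p['T']);uv=np.atleast_2d(uv).astype(float)
    q=(uv-K[[0,1],[2,2]])/K[0,0]; s=q.copy()
    for _ in range(20): s=q/(1+p['k1']*(s**2).sum(1,keepdims=True))
    return T[:3,3],np.c_[s,np.ones(len(s))]@T[:3,:3].T
def plane(n,uv,z):
    o,d=ray(n,uv); return o+d*((z-o[2])/d[:,2])[:,None]
def tri(a,b):
    (o1,d1),(o2,d2)=ray('top',a),ray('side',b);r=[]
    for u,v in zip(d1,d2):
        t=np.linalg.lstsq(np.c_[u,-v],o2-o1,rcond=None)[0];r.append(((o1+u*t[0])+(o2+v*t[1]))/2)
    return np.array(r)
E
python3 - <<'E'
from h import *
np.set_printoptions(precision=4,suppress=True)
T=lambda c:np.array(c)/5.2+[150,145]-.4
S=lambda c:np.array(c)/5.571+[195,170]-.4
# block top corners: front(-stop side) far, front near, rear near, rear far
bt=T([(443,168),(427,408),(536,416),(552,175)]); bs=S([(207,148),(490,150),(488,92),(215,92)])
print('block tri\n',tri(bt,bs)); P=plane('top',bt,.064);print('block plane\n',P,P.mean(0))
print('stop top tri',tri(T([(143,125),(122,395)]),S([(160,352),(528,352)])))
im=cv2.imread('pics/top0.png')[145:260,150:300]
hsv=cv2.cvtColor(im,cv2.COLOR_BGR2HSV);m=((hsv[...,1]<25)&(hsv[...,2]>225)).astype('uint8')
n,l,st,c=cv2.connectedComponentsWithStats(m)
for i in range(1,n):
    if st[i,4]>150:
        r=cv2.boxPoints(cv2.minAreaRect(np.argwhere(l==i)[:,::-1].astype('f4')))
        print('white',st[i,4],plane('top',r+[150,145],.032)[:,:2].tolist())
# wall-top outer edges z=.044
w=plane('top',T([(160,119),(697,168),(150,404),(672,436),(697,186),(672,455)]),.044);print('walls\n',w)
pl=plane('top',T([(330,285),(682,308)]),.032);print('platemid',pl)
u=w[1]-w[0];print('yaw wall',np.degrees(np.arctan2(-u[1],-u[0])))
for a,b in((0,3),(1,2)):
    u=P[a]-P[b];print('yaw blk',np.degrees(np.arctan2(u[1],u[0])))
# plate edges (between runners) rear part
e=plane('top',T([(556,245),(684,252),(550,364),(680,372),(340,222),(434,228),(334,345),(428,352)]),.032);print(e)
tt=plane('top',T([(402,182),(382,378)]),.040);print('teeth',tt,tt.mean(0))
bn=plane('top',T([(237,212),(248,322)]),.068);print('bund',bn)
E
```

```text
block tri
 [[ 0.5867 -0.0155  0.0645]
 [ 0.4635 -0.0096  0.0601]
 [ 0.4588 -0.0653  0.0611]
 [ 0.5834 -0.0717  0.0643]]
block plane
 [[ 0.5864 -0.0155  0.064 ]
 [ 0.4627 -0.0098  0.064 ]
 [ 0.4596 -0.0655  0.064 ]
 [ 0.5836 -0.0717  0.064 ]] [ 0.5231 -0.0406  0.064 ]
stop top tri [[0.6059 0.141  0.0623]
 [0.4684 0.1479 0.0584]]
white 399 [[0.5000128582114843, 0.04365824206509007], [0.5603506505924408, 0.03963549637211672], [0.5565304300360744, -0.010256004098037674], [0.4962942620281331, -0.006024713532123957]]
white 471 [[0.49132768750158207, -0.07080995107761084], [0.5513884119454292, -0.07585287985143521], [0.5458781246082063, -0.14039156037553618], [0.48589297816087634, -0.13507728219662712]]
walls
 [[ 0.6132  0.1353  0.044 ]
 [ 0.5911 -0.1473  0.044 ]
 [ 0.4631  0.1359  0.044 ]
 [ 0.451  -0.1358  0.044 ]
 [ 0.5816 -0.1474  0.044 ]
 [ 0.4412 -0.1359  0.044 ]]
platemid [[ 0.5279  0.0445  0.032 ]
 [ 0.5186 -0.1408  0.032 ]]
yaw wall 85.53391631667724
yaw blk 87.11798966706661
yaw blk 86.7362250191445
[[ 0.5508 -0.0741  0.032 ]
 [ 0.5481 -0.1415  0.032 ]
 [ 0.4881 -0.072   0.032 ]
 [ 0.4849 -0.1401  0.032 ]
 [ 0.5613  0.04    0.032 ]
 [ 0.5589 -0.0097  0.032 ]
 [ 0.4962  0.0417  0.032 ]
 [ 0.4934 -0.0079  0.032 ]]
teeth [[0.582  0.0072 0.04  ]
 [0.4789 0.0154 0.04  ]] [0.5305 0.0113 0.04  ]
bund [[0.5616 0.0898 0.068 ]
 [0.505  0.0826 0.068 ]]
```

Measured in jig coordinates (yaw 85.5°, origin ≈ (0.528, 0.0155)): block origin at x ≈ -56 (triangulated top ≈ 62 mm), bundles at x ≈ 65 (a) and 77 (b). Plan: hold the fingers nearly shut with the jaw axis across the channel, so that tool x is the push direction. Press at x = -120, then slide to x ≈ -3.5.

>>> jog_arm(
  moves=[
    {"twist": [0, 0, 6.83], "xyz": [-8.5, -8.15, 0], "grip": 0.8},
    {"twist": [0, 0, 6.83], "xyz": [-8.5, -8.15, 0], "grip": 0.8},
    {"twist": [0, 0, 6.83], "xyz": [-8.5, -8.15, 0], "grip": 0.8},
    {"twist": [0, 0, 6.83], "xyz": [-8.5, -8.15, 0], "grip": 0.8},
    {"twist": [0, 0, 6.83], "xyz": [-8.5, -8.15, 0], "grip": 0.8},
  ],
  force=20,
)

```text
clock: 0.72
position: [0.3833, 0.2649, 0.2377]
ee_rot: [-2.026, -2.401, -0.0]
force: [1.8, 0.5, 0.2]
width: 0.504
```

```bash
cat > g.py <<'E'
import sys
from h import *
from scipy.spatial.transform import Rotation as R
np.set_printoptions(precision=4,suppress=True)
O=np.array([.5283,.0155,0]);a=np.radians(85.5);J=np.array([[np.cos(a),-np.sin(a),0],[np.sin(a),np.cos(a),0],[0,0,1]])
def go(x,y,ztip):
    o=arm.observe();r=R.from_rotvec(o['ee_rot']);t=O+J@[x,y,ztip+arm.tips_ahead]
    tgt=R.from_matrix(np.c_[J[:,0],-J[:,1],[0,0,-1]])
    print('jig TCP',J.T@(o['position']-O),'tip z',o['position'][2]-arm.tips_ahead,'F',J.T@np.array(o['force']),'w',o['width'],'t',o['clock'])
    print('xyz',r.inv().apply(t-o['position'])/.06,'twist',np.degrees((r.inv()*tgt).as_rotvec())/10)
if len(sys.argv)>3: go(*map(float,sys.argv[1:4]))
E
python3 g.py -.12 0 .12
```

```text
jig TCP [0.2372 0.1642 0.2377] tip z 0.22665044303190612 F [ 0.6266 -1.7869  0.1872] w 0.5044968167427858 t 0.725
xyz [-6.443   1.1921  1.7766] twist [-0.0004 -0.0007  1.4198]
```

>>> jog_arm(
  moves=[
    {"twist": [0, 0, 1.42], "xyz": [-6.44, 1.19, 0], "grip": 0.8},
    {"twist": [0, 0, 1.42], "xyz": [-6.44, 1.19, 0], "grip": 0.8},
    {"twist": [0, 0, 1.42], "xyz": [-6.44, 1.19, 0], "grip": 0.8},
    {"twist": [0, 0, 1.42], "xyz": [-6.44, 1.19, 0], "grip": 0.8},
    {"twist": [0, 0, 1.42], "xyz": [-6.44, 1.19, 0], "grip": 0.8},
  ],
)

```text
clock: 1.35
position: [0.4928, -0.0274, 0.2377]
ee_rot: [-2.3, -2.14, -0.001]
force: [1.9, 1.8, 0.5]
width: 0.1
```

```bash
python3 g.py -.12 0 .10
```

```text
jig TCP [-0.0456  0.032   0.2377] tip z 0.22674403355752834 F [ 1.9312 -1.7471  0.538 ] w 0.09951270314307706 t 1.35
xyz [-1.2444  0.5253  2.112 ] twist [ 0.0008 -0.0024  0.0385]
```

>>> jog_arm(
  moves=[
    {"twist": [0, 0, 0], "xyz": [-1.24, 0.53, 0.6], "grip": 0.8},
    {"twist": [0, 0, 0], "xyz": [-1.24, 0.53, 1.4], "grip": 0.8},
    {"twist": [0, 0, 0], "xyz": [-1.24, 0.53, 2.1], "grip": 0.8},
    {"twist": [0, 0, 0], "xyz": [-1.24, 0.53, 2.1], "grip": 0.8},
  ],
)

```text
clock: 1.85
position: [0.5163, -0.1022, 0.1091]
ee_rot: [-2.298, -2.135, 0.008]
force: [-0.1, 1.0, 0.3]
width: 0.104
```

```bash
python3 g.py -.12 0 .042
python3 - <<'E'
from h import *
a=arm.get_image('top')[135:265,180:310];b=arm.get_image('side')[160:275,195:325]
cv2.imwrite('pics/d.png',np.hstack([cv2.resize(a,(390,390),interpolation=2),cv2.resize(b,(400,390),interpolation=2)]))
E
```

```text
jig TCP [-0.1183  0.0027  0.1091] tip z 0.09813849256585062 F [1.0324 0.169  0.2688] w 0.10403852103704617 t 1.85
xyz [-0.029   0.0514  0.9353] twist [-0.0387  0.0021  0.0298]
```

View pics/d.png

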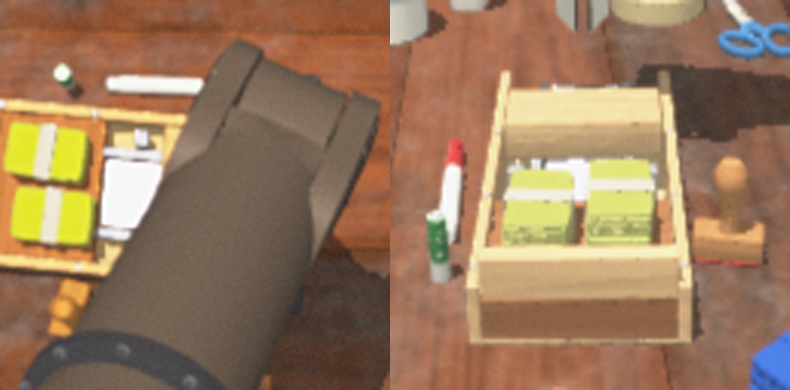

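The arm hides the gripper from above. From the side, both fingertips at (583,12) in the crop line up with the channel's middle. I'm descending.

>>> jog_arm(
  moves=[
    {"twist": [-0.02, 0, 0], "xyz": [0, 0.04, 0.4], "grip": 0.8},
    {"twist": [-0.02, 0, 0], "xyz": [0, 0.04, 0.93], "grip": 0.8},
    {"twist": [-0.02, 0, 0], "xyz": [0, 0.04, 0.93], "grip": 0.8},
  ],
)

```text
clock: 2.33
position: [0.5213, -0.1017, 0.0565]
ee_rot: [2.298, 2.14, 0.004]
force: [-0.2, 0.4, 0.0]
width: 0.101
```

```bash
python3 g.py -.12 0 .0225
```

```text
jig TCP [-0.1174 -0.0022  0.0565] tip z 0.045499708677391434 F [0.3734 0.2314 0.0416] w 0.101376325874912 t 2.325
xyz [-0.0439 -0.0384  0.3832] twist [ 0.0175 -0.0032  0.0411]
```

>>> jog_arm(
  moves=[
    {"xyz": [-0.02, -0.03, 0.1], "grip": 0.8},
    {"xyz": [-0.02, -0.03, 0.2], "grip": 0.8},
    {"xyz": [-0.02, -0.03, 0.2], "grip": 0.8},
    {"xyz": [-0.02, -0.03, 0.2], "grip": 0.8},
  ],
)

```text
invalid input at $.moves[0]: expected keys twist, xyz, grip
```

```bash
python3 g.py -.12 0 .0225
```

```text
jig TCP [-0.1174 -0.0022  0.0565] tip z 0.045499708677391434 F [0.3734 0.2314 0.0416] w 0.101376325874912 t 2.325
xyz [-0.0439 -0.0384  0.3832] twist [ 0.0175 -0.0032  0.0411]
```

>>> jog_arm(
  moves=[
    {"twist": [0, 0, 0], "xyz": [-0.02, -0.03, 0.1], "grip": 0.8},
    {"twist": [0, 0, 0], "xyz": [-0.02, -0.03, 0.2], "grip": 0.8},
    {"twist": [0, 0, 0], "xyz": [-0.02, -0.03, 0.2], "grip": 0.8},
    {"twist": [0, 0, 0], "xyz": [-0.02, -0.03, 0.2], "grip": 0.8},
  ],
)

```text
clock: 2.82
position: [0.5196, -0.1035, 0.0443]
ee_rot: [2.298, 2.138, 0.004]
force: [-0.5, 0.3, -1.2]
width: 0.099
```

```bash
python3 g.py -.12 0 .0225
```

```text
jig TCP [-0.1193 -0.0007  0.0443] tip z 0.03326547260493934 F [ 0.2225  0.4983 -1.1949] w 0.09916636252660069 t 2.825
xyz [-0.0114 -0.0123  0.1794] twist [ 0.0226 -0.0006  0.0351]
```

>>> jog_arm(
  moves=[
    {"twist": [0, 0, 0], "xyz": [0, -0.01, 0.06], "grip": 0.8},
    {"twist": [0, 0, 0], "xyz": [0, -0.01, 0.13], "grip": 0.8},
    {"twist": [0, 0, 0], "xyz": [0, -0.01, 0.18], "grip": 0.8},
    {"twist": [0, 0, 0], "xyz": [0, -0.01, 0.18], "grip": 0.8},
  ],
)

```text
clock: 3.32
position: [0.5197, -0.1036, 0.0333]
ee_rot: [2.298, 2.137, 0.005]
force: [1.2, -0.6, 7.9]
width: 0.099
```

```bash
python3 g.py -.10 0 .0225
```

```text
jig TCP [-0.1194 -0.0007  0.0333] tip z 0.022267321230715186 F [-0.4799 -1.2338  7.8708] w 0.09886605255880641 t 3.325
xyz [ 0.323  -0.0105 -0.0039] twist [0.0282 0.     0.0351]
```

>>> jog_arm(
  moves=[
    {"twist": [0, 0, 0], "xyz": [0.1, 0, 0], "grip": 0.8},
    {"twist": [0, 0, 0], "xyz": [0.2, 0, 0], "grip": 0.8},
    {"twist": [0, 0, 0], "xyz": [0.3, 0, 0], "grip": 0.8},
    {"twist": [0, 0, 0], "xyz": [0.4, 0, 0], "grip": 0.8},
    {"twist": [0, 0, 0], "xyz": [0.5, 0, 0], "grip": 0.8},
  ],
)

```text
clock: 3.95
position: [0.5216, -0.0755, 0.0335]
ee_rot: [2.298, 2.134, 0.003]
force: [-0.8, -6.3, 6.7]
width: 0.099
```

```bash
python3 g.py -.06 0 .0225
```

```text
jig TCP [-0.0913 -0.0005  0.0335] tip z 0.022509521497023944 F [-6.3552  0.2743  6.6867] w 0.09884189371940531 t 3.95
xyz [ 0.5214 -0.0057 -0.001 ] twist [0.0306 0.0123 0.0252]
```

>>> jog_arm(
  moves=[
    {"twist": [0, 0, 0], "xyz": [0.1, 0, 0], "grip": 0.8},
    {"twist": [0, 0, 0], "xyz": [0.2, 0, 0], "grip": 0.8},
    {"twist": [0, 0, 0], "xyz": [0.3, 0, 0], "grip": 0.8},
    {"twist": [0, 0, 0], "xyz": [0.4, 0, 0], "grip": 0.8},
    {"twist": [0, 0, 0], "xyz": [0.5, 0, 0], "grip": 0.8},
  ],
)

```text
clock: 4.58
position: [0.5238, -0.0458, 0.0335]
ee_rot: [2.299, 2.134, 0.003]
force: [-0.2, -6.7, 6.7]
width: 0.097
```

```bash
python3 g.py -.03 0 .0225
```

```text
jig TCP [-0.0614 -0.0003  0.0335] tip z 0.022491804435642564 F [-6.7018 -0.3445  6.6773] w 0.09672033442960547 t 4.575
xyz [ 0.5238 -0.0033 -0.0013] twist [0.0304 0.0125 0.0236]
```

>>> jog_arm(
  moves=[
    {"twist": [0, 0, 0], "xyz": [0.1, 0, 0], "grip": 0.8},
    {"twist": [0, 0, 0], "xyz": [0.2, 0, 0], "grip": 0.8},
    {"twist": [0, 0, 0], "xyz": [0.3, 0, 0], "grip": 0.8},
    {"twist": [0, 0, 0], "xyz": [0.4, 0, 0], "grip": 0.8},
    {"twist": [0, 0, 0], "xyz": [0.5, 0, 0], "grip": 0.8},
  ],
)

```text
clock: 5.2
position: [0.526, -0.0161, 0.0335]
ee_rot: [2.299, 2.133, 0.003]
force: [-0.3, -7.9, 7.3]
width: 0.101
```

```bash
python3 g.py -.0035 0 .0225;python3 - <<'E'
from h import *
b=arm.get_image('side')[150:270,205:335]
cv2.imwrite('pics/e.png',cv2.resize(b,(650,600),interpolation=2))
E
```

```text
jig TCP [-0.0316 -0.0002  0.0335] tip z 0.022479022853216405 F [-7.8564 -0.329   7.2546] w 0.10113943233103917 t 5.2
xyz [ 0.4692 -0.0014 -0.0015] twist [0.0306 0.0135 0.0223]
```

View pics/e.png

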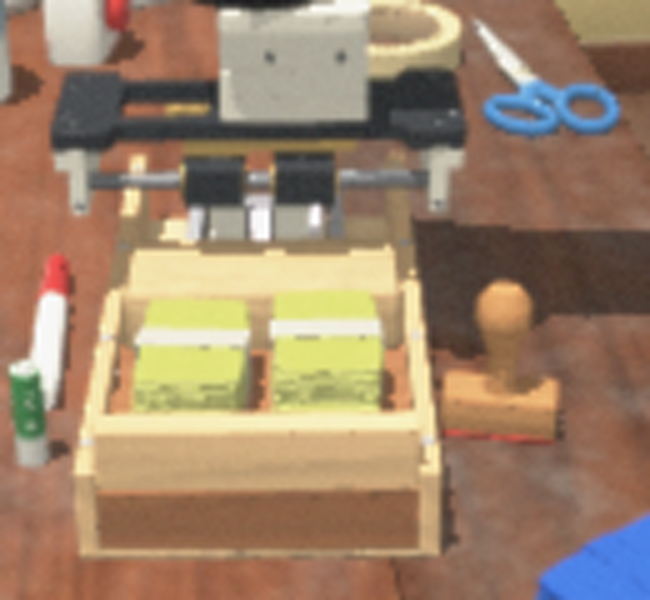

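The side view shows the fingers centred behind the block. The block sits square and the bundles are moving ahead of it, with the stamp and battery untouched. I'm continuing in smaller steps.

>>> jog_arm(
  moves=[
    {"twist": [0, 0, 0], "xyz": [0.08, 0, 0], "grip": 0.8},
    {"twist": [0, 0, 0], "xyz": [0.16, 0, 0], "grip": 0.8},
    {"twist": [0, 0, 0], "xyz": [0.24, 0, 0], "grip": 0.8},
    {"twist": [0, 0, 0], "xyz": [0.32, 0, 0], "grip": 0.8},
    {"twist": [0, 0, 0], "xyz": [0.36, 0, 0], "grip": 0.8},
  ],
)

```text
clock: 5.88
position: [0.5275, 0.005, 0.0335]
ee_rot: [2.299, 2.133, 0.002]
force: [-0.6, -9.2, 7.4]
width: 0.102
```

```bash
python3 g.py -.0035 0 .0225
```

```text
jig TCP [-0.0105 -0.      0.0335] tip z 0.022452096912611772 F [-9.2526 -0.144   7.3611] w 0.1023803615493104 t 5.875
xyz [ 0.1174  0.0002 -0.0011] twist [0.0298 0.016  0.0208]
```

>>> jog_arm(
  moves=[
    {"twist": [0, 0, 0], "xyz": [0.04, 0, 0], "grip": 0.8},
    {"twist": [0, 0, 0], "xyz": [0.08, 0, 0], "grip": 0.8},
    {"twist": [0, 0, 0], "xyz": [0.1, 0, 0], "grip": 0.8},
    {"twist": [0, 0, 0], "xyz": [0.1, 0, 0], "grip": 0.8},
  ],
)

```text
clock: 6.38
position: [0.5279, 0.0106, 0.0335]
ee_rot: [2.299, 2.132, 0.002]
force: [-0.1, -10.1, 7.3]
width: 0.097
```

```bash
python3 g.py -.0035 0 .0225;python3 - <<'E'
from h import *
a=arm.get_image('top')[135:255,150:280];b=arm.get_image('side')[150:270,205:335]
cv2.imwrite('pics/f.png',np.hstack([cv2.resize(a,(400,370),interpolation=2),cv2.resize(b,(400,370),interpolation=2)]))
E
```

```text
jig TCP [-0.0049  0.      0.0335] tip z 0.02250336136394267 F [-10.0698  -0.6883   7.3029] w 0.09716361410872439 t 6.375
xyz [ 0.0239  0.0006 -0.    ] twist [0.0299 0.0171 0.0187]
```

View pics/f.png

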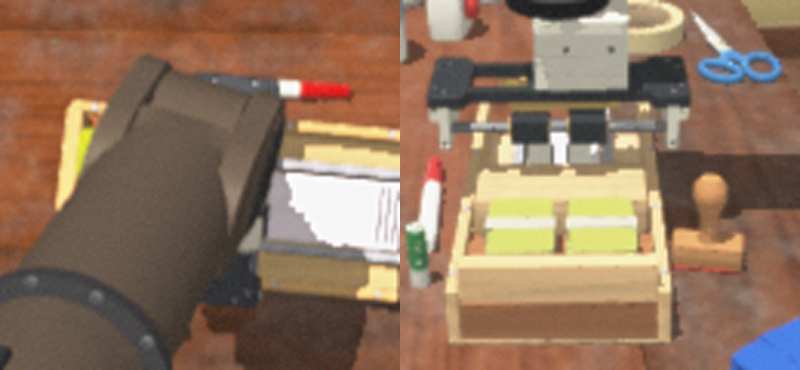

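Both bundles now sit level and are near the stop. The force is still only about 10 N, so I'll push in small steps until it rises.

>>> jog_arm(
  moves=[
    {"twist": [0, 0, 0], "xyz": [0.02, 0, 0], "grip": 0.8},
    {"twist": [0, 0, 0], "xyz": [0.04, 0, 0], "grip": 0.8},
    {"twist": [0, 0, 0], "xyz": [0.04, 0, 0], "grip": 0.8},
  ],
)

```text
clock: 6.85
position: [0.5278, 0.0106, 0.0335]
ee_rot: [2.3, 2.129, -0.0]
force: [-1.3, -16.5, 8.2]
width: 0.098
```

```bash
python3 g.py -.0035 0 .0225
```

```text
jig TCP [-0.0049  0.0001  0.0335] tip z 0.02250198733614026 F [-16.5963  -0.007    8.1698] w 0.0980743946734496 t 6.85
xyz [ 0.0233  0.0016 -0.0001] twist [0.0307 0.0304 0.0074]
```

>>> jog_arm(
  moves=[
    {"twist": [0, 0, 0], "xyz": [0.04, 0, 0], "grip": 0.8},
    {"twist": [0, 0, 0], "xyz": [0.08, 0, 0], "grip": 0.8},
    {"twist": [0, 0, 0], "xyz": [0.08, 0, 0], "grip": 0.8},
  ],
)

```text
clock: 7.22
position: [0.5275, 0.0108, 0.0336]
ee_rot: [2.302, 2.122, -0.006]
force: [-3.9, -32.4, 10.7]
width: 0.097
```

```bash
python3 g.py -.0035 0 .0225
```

```text
jig TCP [-0.0048  0.0004  0.0336] tip z 0.02256267365865824 F [-32.5838   1.3701  10.7244] w 0.09705100982205771 t 7.225
xyz [0.0213 0.0069 0.0009] twist [ 0.0299  0.0564 -0.0158]
```

The position holds while the force rises to 33 N, so everything is tight against the stop. I'll ease off the push with the plate still down, then lift.

>>> jog_arm(
  moves=[
    {"twist": [0, 0, 0], "xyz": [-0.08, 0, 0], "grip": 0.8},
    {"twist": [0, 0, 0], "xyz": [-0.14, 0, 0], "grip": 0.8},
    {"twist": [0, 0, 0], "xyz": [-0.14, 0, 0], "grip": 0.8},
  ],
)

```text
clock: 7.6
position: [0.5276, 0.0106, 0.0334]
ee_rot: [2.3, 2.134, 0.003]
force: [-1.7, -5.4, 9.2]
width: 0.099
```

```bash
python3 g.py -.0035 0 .0225
```

```text
jig TCP [-0.0049  0.0003  0.0334] tip z 0.022385500124252337 F [-5.4937  1.2458  9.2004] w 0.09930914575044186 t 7.6
xyz [ 0.0235  0.0054 -0.0019] twist [0.0259 0.0082 0.023 ]
```

Force is down to 5 N. Back off about 1 mm more, then lift straight up.

>>> jog_arm(
  moves=[
    {"twist": [0, 0, 0], "xyz": [-0.04, 0, 0], "grip": 0.8},
    {"twist": [0, 0, 0], "xyz": [-0.04, 0, -0.1], "grip": 0.8},
    {"twist": [0, 0, 0], "xyz": [-0.04, 0, -0.25], "grip": 0.8},
    {"twist": [0, 0, 0], "xyz": [-0.06, 0, -0.7], "grip": 0.8},
    {"twist": [0, 0, 0], "xyz": [-0.06, 0, -1.5], "grip": 0.8},
  ],
)

```text
clock: 8.22
position: [0.5249, 0.0089, 0.1227]
ee_rot: [2.3, 2.139, -0.002]
force: [0.7, 0.4, 0.7]
width: 0.103
```

```bash
python3 g.py -.25 0.15 .20
```

```text
jig TCP [-0.0069  0.0028  0.1227] tip z 0.11172734058763195 F [ 0.4417 -0.6779  0.6555] w 0.10290159749111388 t 8.225
xyz [-4.0394 -2.4782 -1.4639] twist [-0.0043  0.0077  0.0344]
```

>>> jog_arm(
  moves=[
    {"twist": [0, 0, 0], "xyz": [0, 0, -1], "grip": 0.8},
    {"twist": [0, 0, 0], "xyz": [-1, -0.5, -1.5], "grip": 0.8},
    {"twist": [0, 0, 0], "xyz": [-2, -1, -1.5], "grip": 0.8},
    {"twist": [0, 0, 0], "xyz": [-3, -1.7, -1.5], "grip": 0.8},
    {"twist": [0, 0, 0], "xyz": [-4, -2.4, -1.5], "grip": 0.8},
  ],
)

```text
clock: 8.85
position: [0.3862, -0.193, 0.2127]
ee_rot: [2.299, 2.138, 0.004]
force: [-0.1, -1.5, -0.1]
width: 0.1
```

Run:
```python
from h import *
a=arm.get_image('top')[145:260,150:300];b=arm.get_image('side')[170:275,205:325]
cv2.imwrite('pics/g.png',np.hstack([cv2.resize(a,(480,368),interpolation=2),cv2.resize(b,(320,280),interpolation=2)[:,:] if 0 else cv2.resize(b,(320,368),interpolation=2)]))
```

```text
(no output)
```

View pics/g.png

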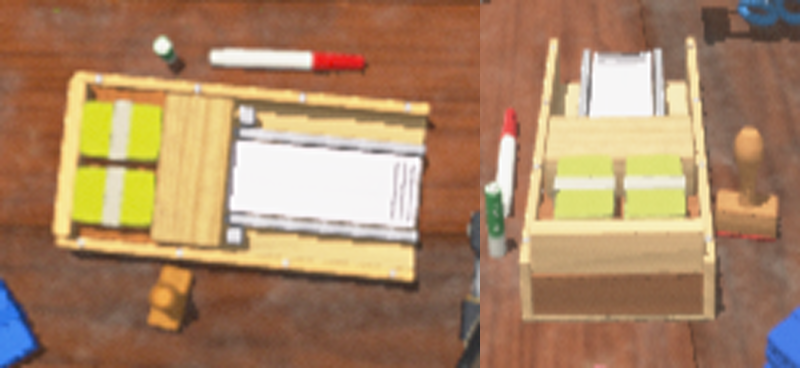

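Both teeth show behind the block, at (246,115) and (234,235). Both bundles are against the stop and the other items are undisturbed. One quick numeric check, then hand in.

Run:
```python
from g import *
T=lambda c:np.array(c)/3.2+[150,145]-.4
P=plane('top',T([(168,95),(235,100),(222,245),(153,240)]),.064);print(((P-O)@J)[:,:2],((P-O)@J).mean(0))
print(((plane('top',T([(246,115),(234,235)]),.040)-O)@J)[:,:2])
print(((plane('top',T([(121,130),(115,196)]),.068)-O)@J)[:,:2]); o=arm.observe();print(o['force'],o['clock'])
arm.sign_off()
```

```text
[[ 0.0619 -0.0593]
 [ 0.0054 -0.0603]
 [ 0.0039  0.0616]
 [ 0.0616  0.0629]] [0.0332 0.0012 0.064 ]
[[-0.0032 -0.0515]
 [-0.0033  0.0513]]
[[ 0.0975 -0.0258]
 [ 0.0965  0.0297]]
[ 0.7151  0.3189 -0.2796] 8.95
the job is handed in; nothing more can be done
```

I pressed the spring plate down about 9.5 mm behind the block with nearly closed fingertips. I kept it down and slid forward, pushing the block over the teeth until it stopped moving and the push force rose to 33 N. Then I eased off, lifted straight up and handed the job in at 8.95 s.

**Last checks (top view, good to about 2 mm):**
- **Block:** its origin is at jig x ≈ 33 mm against the nominal 35, and its rear face is at 4–5 mm, just past the teeth, which end at 2 mm.
- **Bundles:** their origins are at x ≈ 97 mm against 98 when tight.
- **Teeth:** both show behind the block, near x = -3 mm and y = ±51 mm. I did not measure their height from two views, because the block hides them from the side camera.
- **Other items:** the stamp, marker and battery look undisturbed. The roll and timer were not in the final pictures, but the arm did not go near them.

One move call was refused for a missing "twist" key, and nothing moved because of it.

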